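# Bring the pipette to the open vial

## Task

Lift the pipette with the blue button up off its stand, carry it over the glassware to the rack, and finish holding it still and upright with the end of its tip about a centimetre above the mouth of the one open vial, centred over it, ready to dispense; do not let go. Keep the pipette upright all the way, let its tip touch nothing, and leave the other pipette, the vials, the cap, the jars and the beaker undisturbed.

Things in the scene. Friction and masses are not known exactly. Their poses are not given: they have to be found in the camera images.
- pipette: The pipette to use, with BLUE button and blue band: 236 mm long, about 90 g, hanging upright and loose in the stand, at the stand's yaw. Origin at the lower end of its tip, on the axis (hung: 40 mm above the bench); z up. Up from there, mm: clear tip 0-50, shaft to 118 (21 thick at most), white handle 115-215, plunger and button 213-236 (17 diameter; fingers from above straddle it).
- handle (a point): Grip point of the blue pipette: on its axis, 196 mm above the tip's end, in the upper handle. The handle is 30 mm along the pipette's x and 26 mm along its y, with flat sides across y: grip it across y from above, at 180 to 210 mm. Axes as the pipette's.
- finger_rest (a point): Underside of the blue pipette's finger rest, 21 mm behind its axis (+x), 195 mm above the tip's end, where it hangs on the stand's blade. The rest is 14 mm wide, reaches back to x = 32.5 mm and turns down there (x 27.5 to 32.5) to 181 mm: its end hangs 14 mm down behind the blade, so the pipette must rise over 14 mm (take 30) straight up before it can move sideways.
- tip: The clear disposable tip, part of the blue pipette and fixed to it: a slim cone 50 mm long, 2.6 mm thick at its end, 7 mm at its top. Origin at its lower end (the same point as the pipette's origin), z up along it.
- other_pipette: A second pipette, same shape and size, with an ORANGE button and band, hanging at the stand's other place, 94 mm beside the first. Not to be moved. The two may hang either way round.
- stand: White stand for two pipettes, fixed, base 135 x 180 x 12 mm, metal upright plate at x = 45 to 52 mm, 216 mm tall; origin under its centre. Pipettes hang on its -x side, axes at x = -20, y = +47 and -47 mm, each on an upturned blade (14 wide, 6 thick, top 235 above the bench). A lower rest, 164-176 above the bench, backs each handle; its side cheeks, 17 mm off the axis, are open to -x.
- sample_rack: Blue block with 2 x 3 blind holes 42 mm apart, fixed, 98 mm (x) by 140 mm (y), 28 mm tall; origin at the centre of its underside. Five vials stand in it, in any order; one hole is empty.
- open_vial: The only vial without a cap: clear glass, 28 mm diameter, 60 mm tall with an open mouth, standing loose in a hole of the rack; origin at the centre of its underside, 4 mm above the bench, z up.
- mouth (a point): Centre of the open vial's mouth, level with its rim (64 mm above the bench); the mouth is 20 mm wide inside, the rim 24 mm outside; z up.
- vial_a: Brown glass vial of 28 mm diameter closed by a white screw cap, 62.5 mm tall, standing loose in a hole of the rack; origin at the centre of its underside, 4 mm above the bench. Not to be moved.
- vial_b: Brown glass vial of 28 mm diameter closed by a white screw cap, 62.5 mm tall, standing loose in a hole of the rack; origin at the centre of its underside, 4 mm above the bench. Not to be moved.
- vial_c: Brown glass vial of 28 mm diameter closed by a white screw cap, 62.5 mm tall, standing loose in a hole of the rack; origin at the centre of its underside, 4 mm above the bench. Not to be moved.
- vial_d: Brown glass vial of 28 mm diameter closed by a white screw cap, 62.5 mm tall, standing loose in a hole of the rack; origin at the centre of its underside, 4 mm above the bench. Not to be moved.
- loose_cap: The open vial's white cap, 27 mm diameter, 13.5 mm tall, lying on the bench before the rack; origin under its centre. Not to be moved.
- beaker: Small clear beaker, 75 mm wide, 70 mm tall, loose on the bench between stand and rack; origin at the centre of its underside. Not to be moved.
- jar_blue: Small brown jar with white lid and blue stripe, 53 mm diameter, 62 mm tall, loose between stand and rack; origin at the centre of its underside. Not to be moved.
- jar_black: Brown jar with black lid, 62 mm diameter, 74 mm tall, loose between stand and rack; origin at the centre of its underside. Not to be moved.

How it is judged:
On the way:
1. the blue pipette is lifted off the stand's blade: held in the fingers, at least 20 mm higher than it hung, the stand no longer touched (z of pipette in the frame of stand above 0.06 m and contact force between pipette and the fingers above 1 N and contact force between pipette and stand below 0.1 N), for 0.2 s.
At the end, for the whole second after the job is handed in: The fingers alone hold the blue pipette, at rest and upright (within 0.2 rad), its tip's end 3 to 20 mm above the open vial's rim and within 7 mm of the mouth's centre line; the other pipette, vials, cap, jars and beaker are upright within 12 mm of their places (horizontal distance between tip and mouth below 0.007 m and z of tip in the frame of mouth between 0.003 and 0.02 m and angle between pipette's own z axis and vertical below 0.2 rad and linear speed of pipette below 0.02 m/s and angular speed of pipette below 0.15 rad/s and contact force between pipette and the fingers above 1 N and contact force between pipette and stand below 0.1 N and contact force between pipette and other_pipette below 0.1 N and contact force between pipette and sample_rack below 0.1 N and contact force between pipette and open_vial below 0.1 N and contact force between pipette and beaker below 0.1 N and contact force between pipette and jar_blue below 0.1 N and contact force between pipette and jar_black below 0.1 N and distance of each of other_pipette, open_vial, vial_a, vial_b, vial_c, vial_d, loose_cap, beaker, jar_blue, jar_black from where it was at the start of the episode below 0.012 m and angle between each of other_pipette, open_vial, vial_a, vial_b, vial_c, vial_d, loose_cap, beaker, jar_blue, jar_black's own z axis and vertical below 0.15 rad); the arm keeps its last pose, push and grip.
It fails at once if the pipette's tip touches something (contact force between tip and anything else above 0.2 N).
It fails at once if the pipette is tipped over (more than 0.6 rad) (angle between pipette's own z axis and vertical above 0.6 rad).
It fails at once if the other pipette, a vial, the cap, a jar or the beaker is pushed more than 15 mm from its place (distance of any of other_pipette, open_vial, vial_a, vial_b, vial_c, vial_d, loose_cap, beaker, jar_blue, jar_black from where it was at the start of the episode above 0.015 m).
It also fails if it takes over 40 s, if anything falls off the work surface, if the arm or the gripper's body presses on something with over 40 N, if the wrist force passes 120 N, or if a joint passes its speed limit or range.

## Robot

A 7-joint arm with a two-finger parallel gripper is mounted at the origin on a cart in front of the work surface, level with it; the furniture and walls round the work are solid. World frame = base frame: x ahead of the robot, y to its left, z up, the work surface at z = 0. Lengths are in m, angles in rad, forces in N, time in s.
With the tool pointing down it reaches from about 0.425 to 0.95 m from the base axis. Payload 4.7 kg.
Tool frame: the origin (TCP) lies at the very end of the fingers, on their centre line; the grasp point (between the pads) lies 19 mm behind it (r.grip_depth is the distance from the TCP to the grasp point, in m); z points along the fingers, y is the line along which they close (so a half turn about z gives the same grasp; the last joint's range is limited). The gripper opens to 85 mm and grips with 20 to 120 N. Pads are 22 mm wide; open, the fingers measure 114 mm over their backs; the gripper's body (76 mm by 85 mm) begins 54 mm behind the grasp point. The pads swing forward as they close: fully open they stand 13 mm farther back than shut.
Start: joints at [1.216, 0.469, -0.049, 1.532, 0.024, 1.141, -0.082], TCP at [0.216, -0.639, 0.231] pointing down, gripper open.
Joint ranges: [-2.59, 2.59], [-0.33, 1.99], [-1.39, 1.29], [0.1, 2.45], [-1.04, 4.18], [0.21, 1.99], [-2.66, 2.66]. Speed limits (rad/s): [2.57, 2.57, 3.14, 3.14, 3.14, 3.14, 3.14].

## Interface

Orientations are given as a unit quaternion [x, y, z, w].
In Python, from plant import telemetry, optics, r gives the robot as it stands.
- The arm moves only by the shell command python3 -m jog 'ROWS' [FORCE]. ROWS is JSON, a list of rows, each a list of 5 numbers: the opening, from -1 (shut) to 1 (fully open), then the shift along the tool's x, y, z in cm, then the turn about the tool's z in rad. A call has exactly 5 rows; each row shifts and turns the commanded pose from where the row before left it, along the tool's axes as they then stand; what a row does not reach is not made up. A row lasts 1/12 s, in which the tool goes at most 41.7 mm and 7.16 degrees, less where a joint would pass 70% of its speed; a pose out of reach is approached as far as the arm can. A call with a gripper value outside its range is refused whole. The fingers move at their own pace and stop on an object; FORCE is the grip in N (left out, the last holds). Time passes only in rows, so rows that do not move let the fingers close, or fill a call up. It gives the time, the measured TCP pose, the force, the opening and the grip force at its end, in the units of the state.
- telemetry.state(): the state, without advancing time (a new reading comes with each control period).
- optics.capture(name): name is "scene" or "side" or "wrist"; returns a dict with "img" (420x560x3 uint8, red, green, blue), "range_z" (420x560 float32, m along the optical axis (not along the pixel's ray), 0 where there is no reading), "vertical_fov" (degrees; the focal length in pixels is half the picture's height over the tangent of half this angle, whatever the lens; pixels are square), "cx", "cy" (the principal point, pixels), "world_from_camera" (4x4, takes a point from camera to world coordinates). Camera axes: x right, y down, z forward; pixel columns grow to the right and rows downward; lengths in m; the calibration is good to about 2 mm. The wrist camera is an equidistant fisheye: a pixel r from the principal point sees the ray r / f radians off the axis. A picture is of the moment at which its call begins.
- r.job_done(): hands the job in; it is judged then, once.
Trained networks look in a picture, given as the dict that the camera call returned (one of the last four; its "shot" number tells which), for a name from the list of things; names that differ only in an ending like _2 or _b are one class to them, and where a whole thing is asked for, a point or a joint stands for the part that bears it (a point fixed in the world has none). Each returns a list of dicts, best first, with "score" (0 to 1); they miss things now and then, are a little off and sometimes report something else, mostly with a low value. They report only what shows in the picture. A call takes as long as a camera call.
- optics.look_for(picture, target): "location" ([x, y, z] in m, in world coordinates, good to about 4 mm: the middle of the surface that is visible of it).
- optics.tip_of(picture, target): "location" ([x, y, z] in m, in world coordinates, good to about 4 mm: a listed point, or the origin of a listed thing).
The state is a dict: "t": time; "qpos": joint angles; "joint_vel": joint speeds; "effort": joint torques, N m; "eef_pos": TCP position; "eef_rot": TCP orientation; "ft_force": force on the tool from outside, world axes, zero at the start; "torque": the same for the moment, N m; "opening": finger opening in m; "grasp_force": force on a finger pad.
Only numpy, scipy, OpenCV 4.12 (cv2) and the standard library are available. Lean on these libraries where they do the work, as an engineer would, in place of code of your own. Each camera call takes 0.05 s, during which the arm holds its last target. There are 200 camera calls.

## Working session

There is one attempt and no reset: what is moved stays moved. The work goes in short steps, Python scripts to look and compute and a shell command to move; the robot and the scene stay as the last step left them, time stands still between calls to the robot, and variables do not carry over. Pictures are saved under pics/ and viewed, at most 10 in all, crops included, and the job is handed in when it is done.

```bash
mkdir -p pics; ls; cat > h.py <<'E'
import numpy as np, cv2
from plant import telemetry, optics, r
def shot(n,f=None):
    p=optics.capture(n)
    if f: cv2.imwrite('pics/'+f,p['img'][:,:,::-1])
    return p
def find(p,names,fn='tip_of',k=2):
    for n in names:
        for d in getattr(optics,fn)(p,n)[:k]: print(fn,n,np.round(d['location'],4),round(d['score'],2))
E
python3 - <<'E'
from h import *
s=telemetry.state();print(s['t'],s['eef_pos'],s['eef_rot'],s['opening'])
N=['pipette','handle','finger_rest','other_pipette','stand','sample_rack','open_vial','mouth','beaker','jar_blue','jar_black','loose_cap']
for c in ['scene','side']:
    p=shot(c,c+'.png');print(c,np.round(p['world_from_camera'],3).tolist());find(p,N)
cv2.imwrite('pics/both.png',cv2.resize(np.vstack([cv2.imread('pics/scene.png'),cv2.imread('pics/side.png')]),(400,600)))
E
```

```text
pics
0.0 [ 0.21588398 -0.63894057  0.23027517] [ 9.86758354e-01  1.62194392e-01 -1.76576917e-04 -9.48294383e-04] 0.08532149089497172
scene [[-0.656, -0.557, 0.509, -0.016], [-0.754, 0.489, -0.438, 0.485], [-0.004, -0.671, -0.741, 0.876], [0.0, 0.0, 0.0, 1.0]]
tip_of pipette [0.5385 0.3201 0.0393] 0.62
tip_of handle [0.5393 0.3216 0.2386] 0.81
tip_of finger_rest [0.5648 0.3191 0.2389] 0.93
tip_of finger_rest [0.5391 0.3206 0.0378] 0.43
tip_of other_pipette [0.5482 0.2287 0.0432] 0.9
tip_of other_pipette [0.5378 0.3221 0.2429] 0.64
tip_of sample_rack [ 0.505  -0.1637  0.0009] 0.7
tip_of open_vial [ 0.5327 -0.2036  0.0024] 0.75
tip_of open_vial [0.5414 0.3215 0.0384] 0.51
tip_of mouth [ 0.5177 -0.1163  0.0634] 0.69
tip_of beaker [ 0.5145  0.0371 -0.0035] 0.77
tip_of jar_blue [0.419  0.0455 0.0019] 0.9
tip_of jar_black [6.116e-01 3.670e-02 3.000e-04] 0.75
tip_of loose_cap [ 0.4203 -0.1558 -0.0011] 0.48
side [[0.946, -0.217, 0.241, 0.259], [-0.323, -0.588, 0.741, -0.746], [-0.019, -0.779, -0.627, 0.832], [0.0, 0.0, 0.0, 1.0]]
tip_of pipette [0.5384 0.3221 0.0423] 0.98
tip_of handle [0.5388 0.3228 0.2305] 0.75
tip_of finger_rest [0.5641 0.3237 0.2362] 0.82
tip_of other_pipette [0.5485 0.2247 0.0414] 0.74
tip_of stand [ 0.5597  0.2803 -0.0014] 0.92
tip_of sample_rack [ 0.5063 -0.1616 -0.0016] 0.73
tip_of open_vial [ 0.5167 -0.1204  0.0026] 0.69
tip_of open_vial [0.5631 0.3253 0.2394] 0.32
tip_of mouth [ 0.5205 -0.1184  0.0617] 0.78
tip_of mouth [0.5621 0.3227 0.2386] 0.74
tip_of beaker [ 0.5154  0.0328 -0.0011] 0.62
tip_of beaker [ 0.4869 -0.2077  0.0052] 0.47
tip_of jar_blue [ 0.4188  0.0471 -0.0022] 0.74
tip_of jar_blue [ 0.4775 -0.1219  0.0058] 0.51
tip_of jar_black [6.081e-01 3.590e-02 5.000e-04] 0.94
tip_of loose_cap [ 0.4214 -0.1615 -0.0021] 0.7
```

View pics/scene.png

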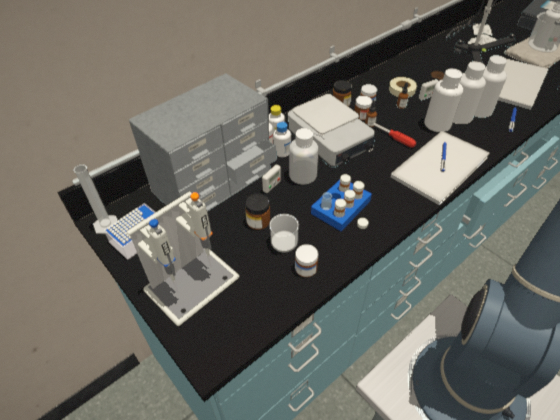

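View pics/side.png

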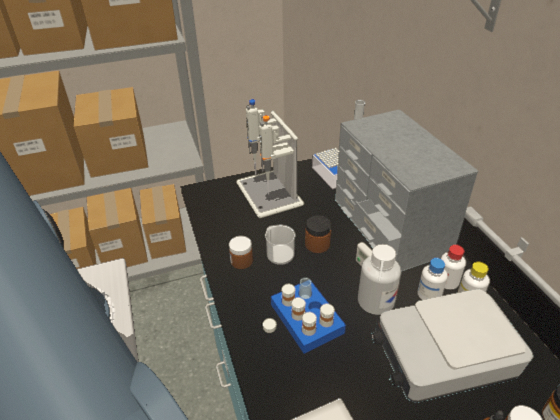

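The scene view shows the blue-button pipette at about (154,222) and the orange one at (195,197). The rack is at (341,203), with the clear open vial at (327,200). The side view agrees: blue button (252,102), orange (266,118), open vial (305,289). I'll raise the tool, turn it toward the stand's yaw and travel.

```bash
python3 -m jog '[[1,0,0,-4,0.11],[1,0,0,-4,0.11],[1,0,0,-4,0],[1,3.5,-1.6,0,0],[1,3.5,-1.6,0,0]]'
python3 -m jog '[[1,3.5,-1.6,0,0],[1,3.5,-1.6,0,0],[1,3.5,-1.6,0,0],[1,3.5,-1.6,0,0],[1,3.5,-1.6,0,0]]'
python3 -m jog '[[1,0,-4,0,0],[1,0,-4,0,0],[1,0,-4,0,0],[1,0,-4,0,0],[1,0,-4,0,0]]'
python3 -m jog '[[1,0,-4,0,0],[1,0,-4,0,0],[1,0,-4,0,0],[1,0,-4,0,0],[1,0,0,0,0]]'
```

```text
t: 1.72
eef_pos: [0.2805, -0.6027, 0.3553]
eef_rot: [0.999, 0.049, 0.001, 0.004]
ft_force: [1.3, -0.1, -1.1]
opening: 0.0851
grasp_force: 0.0
t: 2.13
eef_pos: [0.4492, -0.5011, 0.3516]
eef_rot: [0.999, 0.053, 0.0, 0.0]
ft_force: [1.5, -0.4, 0.2]
opening: 0.0853
grasp_force: 0.0
t: 2.55
eef_pos: [0.4264, -0.3014, 0.3513]
eef_rot: [0.999, 0.053, 0.0, 0.0]
ft_force: [1.4, 0.6, 0.2]
opening: 0.0852
grasp_force: 0.0
t: 2.97
eef_pos: [0.4096, -0.1361, 0.3521]
eef_rot: [0.998, 0.059, 0.001, -0.001]
ft_force: [0.2, -0.4, -0.1]
opening: 0.0853
grasp_force: 0.0
```

```bash
python3 - <<'E'
from h import *
p=shot('wrist','w1.png');print(np.round(p['world_from_camera'],3).tolist(),p['vertical_fov'])
find(p,['mouth','open_vial','sample_rack','beaker','jar_blue','jar_black','handle','pipette'])
find(p,['open_vial','mouth'],'look_for')
E
```

```text
[[0.116, -0.96, -0.254, 0.475], [-0.993, -0.112, -0.03, -0.13], [-0.0, 0.256, -0.967, 0.494], [0.0, 0.0, 0.0, 1.0]] 65.70646984690485
tip_of mouth [ 0.5169 -0.1217  0.0668] 0.69
tip_of open_vial [ 0.5218 -0.1196  0.0038] 0.83
tip_of open_vial [ 0.4758 -0.1226  0.0072] 0.24
tip_of sample_rack [ 5.029e-01 -1.648e-01 -5.000e-04] 0.93
tip_of beaker [ 0.5114  0.0319 -0.0062] 0.57
tip_of jar_blue [0.4207 0.0439 0.001 ] 0.77
tip_of jar_blue [0.5399 0.3238 0.0406] 0.21
tip_of jar_black [0.6118 0.0345 0.0019] 0.65
tip_of jar_black [ 0.4909 -0.2105  0.0005] 0.56
tip_of handle [ 0.605   0.0362 -0.0009] 0.16
tip_of pipette [0.5398 0.3228 0.0383] 0.48
look_for open_vial [ 0.5052 -0.1556  0.028 ] 0.74
look_for mouth [ 0.5202 -0.1179  0.0374] 0.93
```

View pics/w1.png

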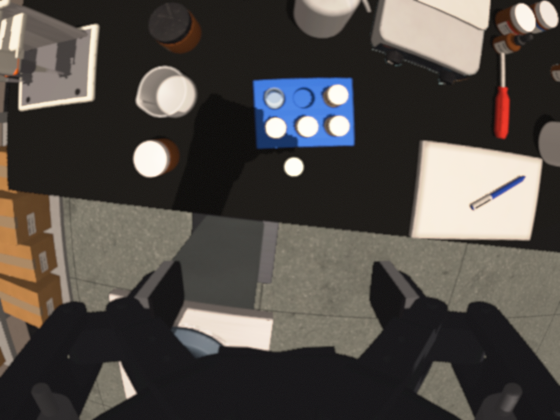

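The wrist view shows the open vial at (275,98), the empty hole at (303,98), the cap at (293,167) and the stand at the upper left. Next I'll go and look at the stand from above.

```bash
python3 -m jog '[[1,0.8,-3.9,-1,0],[1,0.8,-3.9,-1,0],[1,0.8,-3.9,-1,0],[1,0.8,-3.9,-1,0],[1,0.8,-3.9,-1,0]]'
python3 -m jog '[[1,0.8,-3.9,0,0],[1,0.8,-3.9,0,0],[1,0.8,-3.9,0,0],[1,0.8,-3.9,0,0],[1,0.8,-3.9,0,0]]'
python3 -m jog '[[1,0,0,0,0],[1,0,0,0,0],[1,0,0,0,0],[1,0,0,0,0],[1,0,0,0,0]]'
python3 - <<'E'
from h import *
p=shot('wrist','w2.png');print(np.round(p['world_from_camera'],3).tolist(),p['vertical_fov'])
N=['handle','finger_rest','pipette','other_pipette','stand']
find(p,N)
s=shot('scene');find(s,N)
s=shot('side');find(s,N)
E
```

```text
t: 3.93
eef_pos: [0.4289, 0.0555, 0.402]
eef_rot: [0.999, 0.052, 0.0, 0.0]
ft_force: [1.2, 0.6, 0.8]
opening: 0.0854
grasp_force: 0.0
t: 4.35
eef_pos: [0.4484, 0.2535, 0.4015]
eef_rot: [0.999, 0.052, 0.0, 0.0]
ft_force: [0.9, 0.9, -0.3]
opening: 0.0853
grasp_force: 0.0
t: 4.77
eef_pos: [0.4488, 0.2503, 0.4013]
eef_rot: [0.999, 0.051, 0.0, 0.0]
ft_force: [0.2, 0.4, 0.0]
opening: 0.0852
grasp_force: 0.0
[[0.101, -0.962, -0.255, 0.514], [-0.995, -0.097, -0.028, 0.255], [0.002, 0.257, -0.966, 0.543], [0.0, 0.0, 0.0, 1.0]] 65.70646984690485
tip_of handle [0.5425 0.3188 0.2359] 0.64
tip_of finger_rest [0.5593 0.3241 0.2334] 0.63
tip_of finger_rest [0.5414 0.3183 0.2346] 0.34
tip_of pipette [0.541  0.3225 0.0402] 0.9
tip_of other_pipette [0.5515 0.228  0.0384] 0.64
tip_of stand [0.5622 0.2766 0.0031] 0.67
tip_of handle [0.5396 0.3203 0.2378] 0.97
tip_of handle [0.5626 0.3231 0.2324] 0.36
tip_of finger_rest [0.5594 0.3232 0.2347] 0.91
tip_of pipette [0.541  0.3215 0.0401] 0.91
tip_of pipette [ 0.4894 -0.2146  0.0062] 0.22
tip_of other_pipette [0.5492 0.2269 0.0439] 0.56
tip_of stand [ 0.5668  0.2796 -0.0014] 0.69
tip_of handle [0.5412 0.3165 0.2306] 0.72
tip_of finger_rest [0.5675 0.3253 0.2367] 0.56
tip_of pipette [0.5405 0.3181 0.0421] 0.87
tip_of other_pipette [0.5471 0.2251 0.041 ] 0.77
tip_of stand [0.5608 0.2816 0.0023] 0.77
tip_of stand [ 0.484  -0.2071  0.0069] 0.66
```

View pics/w2.png

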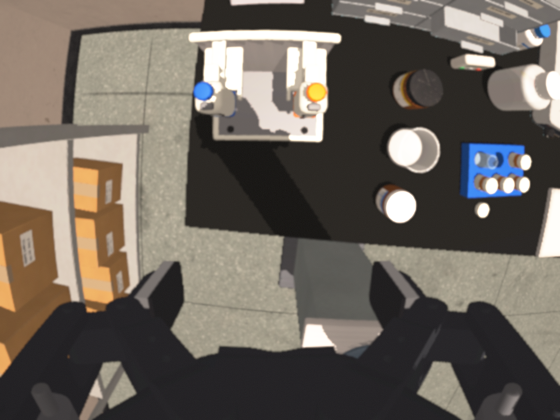

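The blue button is at (203,91) and the orange one at (316,92). The stand's bar and base look nearly parallel to the image rows. I'll get positions and yaw from depth and ray intersections.

```bash
cat >> h.py <<'E'
def ray(p,uv):
    f=210/np.tan(np.radians(p['vertical_fov']/2)); d=np.array(uv,float)-[p['cx'],p['cy']]; q=np.hypot(*d)
    th=q/f; v=np.array([*(d/q*np.sin(th)),np.cos(th)]); T=p['world_from_camera']
    return T[:3,3],T[:3,:3]@v
def atz(p,uv,z):
    o,v=ray(p,uv); return o+v*(z-o[2])/v[2]
def blob(p,lo,hi,box):
    h=cv2.cvtColor(p['img'],cv2.COLOR_RGB2HSV); m=cv2.inRange(h,lo,hi); k=np.zeros_like(m); x0,y0,x1,y1=box; k[y0:y1,x0:x1]=1; m=m*k
    n,l,s,c=cv2.connectedComponentsWithStats(m); i=1+np.argmax(s[1:,4]); return c[i],s[i],l==i
def cloud(p,m):
    f=210/np.tan(np.radians(p['vertical_fov']/2)); out=[]
    for v,u in zip(*np.nonzero(m)):
        z=p['range_z'][v,u]
        if z>0:
            o,d=ray(p,(u,v)); T=p['world_from_camera']; out.append(o+d*z/(d@T[:3,2]))
    return np.array(out)
E
python3 - <<'E'
from h import *
p=shot('wrist')
b=blob(p,(100,120,60),(125,255,255),(180,70,230,115));o=blob(p,(8,140,100),(25,255,255),(295,70,340,115))
for n,x in (('blue',b),('orange',o)):
    c=cloud(p,x[2]); print(n,x[0],x[1],np.round(atz(p,x[0],.276),4),'cloud med',np.round(np.median(c,0),4),'zmax',np.percentile(c[:,2],95)); 
P=[atz(p,x[0],.274) for x in (b,o)];d=P[0]-P[1];print(np.linalg.norm(d),'yaw',np.arctan2(-d[0],d[1]))
m=np.zeros((420,560),bool);m[20:150,185:345]=1
c=cloud(p,m)
print(np.histogram(c[:,2],np.arange(-.02,.32,.02)))
for z0,z1 in ((.206,.26),(.005,.018)):
    q=c[(c[:,2]>z0)&(c[:,2]<z1)].astype(np.float32)
    print(z0,cv2.minAreaRect(q[:,:2]))
    if z0>.1:
        q=q[q[:,0]>.58]; 
        if len(q)>9: print(cv2.minAreaRect(q[:,:2]),cv2.fitLine(q[:,:2],cv2.DIST_HUBER,0,.01,.01).ravel())
E
```

```text
blue [204.70383275  89.82926829] [195  81  21  19 287] [0.542  0.3189 0.276 ] cloud med [0.5423 0.3192 0.2751] zmax 0.2764032752019537
orange [317.87878788  90.98787879] [309  83  21  19 165] [0.5496 0.2266 0.276 ] cloud med [0.5506 0.227  0.2752] zmax 0.2765462778457596
0.09329408084887214 yaw 0.08212505736646412
(array([4082, 6683,   91,  121,  111,  123,  140,  165,  181, 2253,  596,
       2446,  272, 1386,  830,    0]), array([-0.02,  0.  ,  0.02,  0.04,  0.06,  0.08,  0.1 ,  0.12,  0.14,
        0.16,  0.18,  0.2 ,  0.22,  0.24,  0.26,  0.28,  0.3 ]))Traceback (most recent call last):
  File "<stdin>", line 12, in <module>
cv2.error: OpenCV(4.12.0) /io/opencv/modules/imgproc/src/convhull.cpp:143: error: (-215:Assertion failed) total >= 0 && (depth == CV_32F || depth == CV_32S) in function 'convexHull'
```

```bash
python3 -m jog '[[1,3.3,-2,0,0],[1,3.3,-2,0,0],[1,3.3,-2,0,0],[1,0,0,4,0],[1,0,0,4,0]]'
python3 -m jog '[[1,0,0,0,0],[1,0,0,0,0],[1,0,0,0,0],[1,0,0,0,0],[1,0,0,0,0]]'
python3 - <<'E'
from h import *
p=shot('wrist','w3.png')
find(p,['handle','pipette','other_pipette'])
s=telemetry.state();print(s['eef_pos'],s['eef_rot'])
E
```

```text
t: 6.13
eef_pos: [0.5429, 0.3249, 0.3218]
eef_rot: [0.999, 0.053, 0.002, -0.003]
ft_force: [0.0, 1.3, -1.6]
opening: 0.0851
grasp_force: 0.0
t: 6.55
eef_pos: [0.5411, 0.3229, 0.3245]
eef_rot: [0.999, 0.053, 0.002, -0.001]
ft_force: [0.3, 0.3, -0.1]
opening: 0.0853
grasp_force: 0.0
tip_of handle [ 0.5209 -0.1165  0.0077] 0.71
tip_of handle [0.5427 0.3187 0.2376] 0.61
tip_of pipette [0.5417 0.3235 0.0392] 0.62
tip_of other_pipette [0.5485 0.2274 0.0415] 0.73
tip_of other_pipette [ 0.6062  0.0366 -0.0014] 0.32
[0.54052829 0.32226704 0.32247417] [ 9.98606021e-01  5.27744612e-02  8.94757635e-04 -2.65328861e-04]
```

View pics/w3.png

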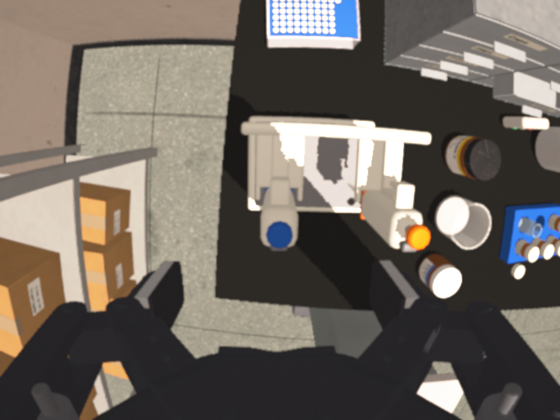

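The blue button (280,235) sits centred between the pads at columns 180 and 375, and orange (418,237) is level with it, so the yaw is right to about 0.015 rad. Descending to the grip.

```bash
python3 -m jog '[[1,0,0.1,2.5,0.015],[1,0,0,2.5,0],[1,0,0,2.5,0],[1,0,0,2,0],[1,0,0,1,0]]'
python3 -m jog '[[1,0,0,0,0],[1,0,0,0,0],[1,0,0,0,0],[1,0,0,0,0],[1,0,0,0,0]]'
python3 - <<'E'
from h import *
for c in ['side','scene']:
    p=shot(c,c+'2.png'); find(p,['handle','pipette','other_pipette'])
a=cv2.imread('pics/side2.png')[60:220,200:340];cv2.imwrite('pics/s2c.png',cv2.resize(a,None,fx=4,fy=3.7))
E
```

```text
t: 7.17
eef_pos: [0.5396, 0.32, 0.2137]
eef_rot: [0.999, 0.045, -0.002, 0.001]
ft_force: [0.1, -0.1, -0.8]
opening: 0.0854
grasp_force: 0.0
t: 7.58
eef_pos: [0.541, 0.3217, 0.2177]
eef_rot: [0.999, 0.045, 0.001, -0.001]
ft_force: [0.7, 0.2, -0.3]
opening: 0.0855
grasp_force: 0.0
tip_of handle [0.5393 0.32   0.2308] 0.93
tip_of handle [ 0.4878 -0.2103  0.0053] 0.62
tip_of pipette [0.5394 0.3193 0.0435] 0.76
tip_of pipette [ 0.6069  0.033  -0.0013] 0.44
tip_of other_pipette [0.548  0.2276 0.0412] 0.76
tip_of handle [0.539  0.3197 0.2394] 0.55
tip_of handle [0.4191 0.0439 0.0016] 0.39
tip_of pipette [0.5386 0.3227 0.038 ] 0.65
tip_of pipette [0.5411 0.3214 0.2375] 0.52
tip_of other_pipette [0.5469 0.2257 0.0392] 0.94
tip_of other_pipette [ 0.4808 -0.1227  0.0033] 0.44
```

View pics/s2c.png

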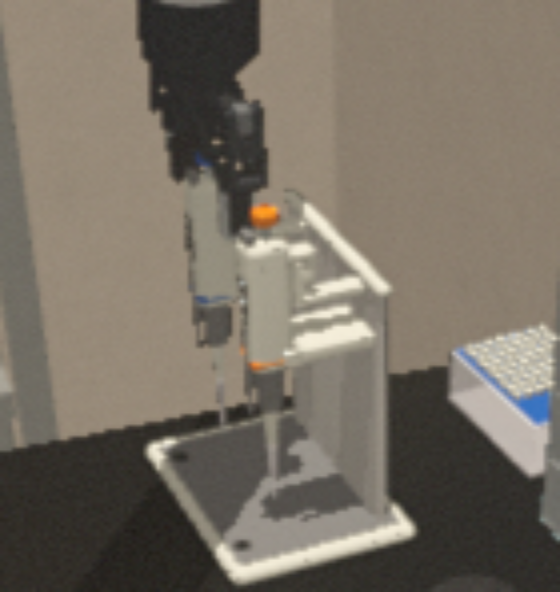

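The fingers straddle the blue pipette's upper handle and are clear of the orange one. Closing.

```bash
python3 -m jog '[[-0.2,0,0,0,0],[-1,0,0,0,0],[-1,0,0,0,0],[-1,0,0,0,0],[-1,0,0,0,0]]' 50
python3 -m jog '[[-1,0,0,0,0],[-1,0,0,0,0],[-1,0,0,0,0],[-1,0,0,0,0],[-1,0,0,0,0]]'
```

```text
t: 8.4
eef_pos: [0.5404, 0.3211, 0.2163]
eef_rot: [0.999, 0.045, -0.0, 0.0]
ft_force: [-0.3, 1.5, 7.0]
opening: 0.0259
grasp_force: 19.2
t: 8.82
eef_pos: [0.5404, 0.3212, 0.2164]
eef_rot: [0.999, 0.045, 0.0, -0.0]
ft_force: [-1.0, -0.1, 1.6]
opening: 0.0255
grasp_force: 49.9
```

Opening 25.5 mm matches the 26 mm handle. Lifting straight up.

```bash
python3 -m jog '[[-1,0,0,-0.5,0],[-1,0,0,-1,0],[-1,0,0,-1,0],[-1,0,0,-1,0],[-1,0,0,-1,0]]'
python3 -m jog '[[-1,0,0,-1.5,0],[-1,0,0,-2,0],[-1,0,0,-2,0],[-1,0,0,0,0],[-1,0,0,0,0]]'
python3 - <<'E'
from h import *
for c in ['side','scene']:
    p=shot(c,c+'3.png'); find(p,['tip','pipette','handle','other_pipette'])
a=cv2.imread('pics/side3.png')[30:220,200:340];b=cv2.imread('pics/scene3.png')[100:290,100:240];cv2.imwrite('pics/s3c.png',cv2.resize(np.hstack([a,b]),None,fx=2.8,fy=2.8))
E
```

```text
t: 9.23
eef_pos: [0.5406, 0.3213, 0.2629]
eef_rot: [0.999, 0.045, 0.001, -0.0]
ft_force: [0.3, 0.7, -0.9]
opening: 0.0254
grasp_force: 49.8
t: 9.65
eef_pos: [0.5408, 0.3217, 0.3182]
eef_rot: [0.999, 0.045, 0.001, -0.001]
ft_force: [-1.6, 0.4, -1.8]
opening: 0.0254
grasp_force: 49.8
tip_of tip [0.5484 0.2285 0.0414] 0.61
tip_of tip [ 0.421  -0.1642 -0.003 ] 0.41
tip_of pipette [0.5401 0.3211 0.1454] 0.86
tip_of handle [0.5427 0.3185 0.3347] 0.81
tip_of other_pipette [0.5495 0.2275 0.0424] 0.6
tip_of tip [ 0.515   0.0363 -0.0048] 0.65
tip_of tip [0.5391 0.3195 0.1378] 0.59
tip_of pipette [0.5365 0.3203 0.1377] 0.62
tip_of handle [0.5379 0.3228 0.3369] 0.75
tip_of handle [ 0.4806 -0.1652  0.0046] 0.31
tip_of other_pipette [0.5459 0.2296 0.0438] 0.67
```

View pics/s3c.png

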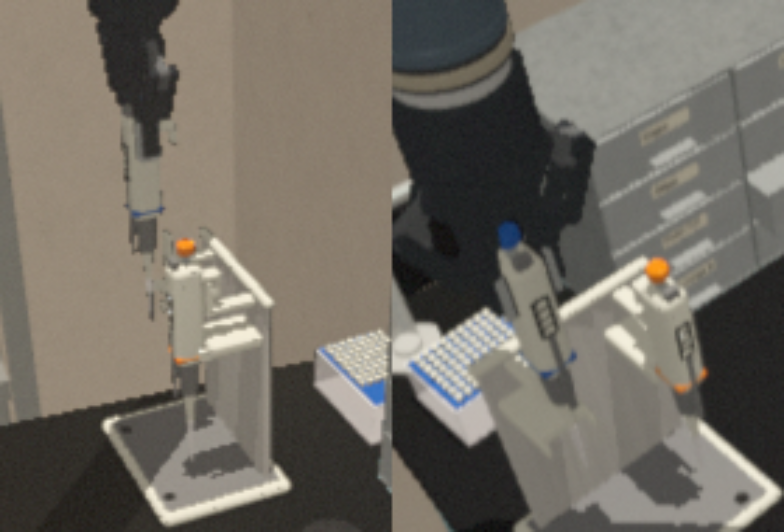

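It is lifted clear and upright. I'll move it toward -x to pass in front of the orange pipette, then across.

```bash
python3 -m jog '[[-1,-1.5,0,0,0],[-1,-2.5,0.3,0,0],[-1,-2.5,0.5,0,0],[-1,-1.5,1,0,0],[-1,-0.5,2,0,0]]'
python3 -m jog '[[-1,-0.3,3,0,0],[-1,-0.3,3,0,0],[-1,-0.3,3,0,0],[-1,-0.3,3,0,0],[-1,-0.3,3,0,0]]'
python3 -m jog '[[-1,-0.3,3,0,0],[-1,-0.3,3,0,0],[-1,-0.3,3,0,0],[-1,0.5,3,0,0],[-1,1,3,0,0]]'
```

```text
t: 10.57
eef_pos: [0.4556, 0.278, 0.3167]
eef_rot: [0.999, 0.049, -0.0, -0.001]
ft_force: [-0.5, -0.4, -0.4]
opening: 0.0254
grasp_force: 49.7
t: 10.98
eef_pos: [0.4576, 0.1236, 0.3165]
eef_rot: [0.999, 0.046, 0.0, 0.0]
ft_force: [0.2, 0.5, -0.9]
opening: 0.0252
grasp_force: 49.7
t: 11.4
eef_pos: [0.4767, -0.0254, 0.3168]
eef_rot: [0.999, 0.045, 0.0, 0.001]
ft_force: [0.5, 0.2, -0.1]
opening: 0.0256
grasp_force: 49.7
```

```bash
python3 -m jog '[[-1,1.1,3,0,0],[-1,1.1,2.5,0,0],[-1,0.8,2.2,0,0],[-1,0.3,1.5,0,0],[-1,0,0.5,0,0]]'
python3 -m jog '[[-1,0,0,1,0],[-1,0,0,1,0],[-1,0,0,1,0],[-1,0,0,0,0],[-1,0,0,0,0]]'
python3 - <<'E'
from h import *
for c in ['side','scene','wrist']:
    p=shot(c,c+'4.png'); find(p,['tip','pipette','mouth','open_vial','handle'])
s=telemetry.state();print(s['eef_pos'],s['eef_rot'])
a=cv2.imread('pics/side4.png')[190:350,220:360];b=cv2.imread('pics/scene4.png')[100:260,270:410];cv2.imwrite('pics/s4c.png',cv2.resize(np.hstack([a,b]),None,fx=2.8,fy=2.8,interpolation=cv2.INTER_CUBIC))
E
```

```text
t: 11.82
eef_pos: [0.5195, -0.1203, 0.3158]
eef_rot: [0.999, 0.044, -0.0, 0.0]
ft_force: [-1.1, -0.3, -0.9]
opening: 0.0253
grasp_force: 49.7
t: 12.23
eef_pos: [0.5183, -0.1164, 0.2853]
eef_rot: [0.999, 0.046, -0.001, -0.0]
ft_force: [0.1, -0.0, -0.7]
opening: 0.0256
grasp_force: 49.7
tip_of tip [ 0.5444 -0.1158  0.3074] 0.68
tip_of tip [ 0.5042 -0.1636 -0.0033] 0.6
tip_of pipette [ 0.5164 -0.1185  0.1122] 0.93
tip_of mouth [ 0.5204 -0.1178  0.0614] 0.69
tip_of handle [ 0.5204 -0.1193  0.2992] 0.92
tip_of tip [ 0.5173 -0.1164  0.1099] 0.49
tip_of pipette [ 0.5188 -0.1195  0.1099] 0.95
tip_of mouth [ 0.5192 -0.1124  0.0658] 0.57
tip_of open_vial [ 0.5155 -0.1238  0.0043] 0.68
tip_of handle [ 0.5155 -0.1179  0.3092] 0.91
tip_of tip [ 0.5142 -0.1213  0.1118] 0.58
tip_of pipette [ 0.5174 -0.1141  0.1102] 0.95
tip_of mouth [ 0.5181 -0.1214  0.0691] 0.61
tip_of open_vial [ 0.5217 -0.1181  0.0045] 0.79
tip_of handle [ 0.5217 -0.1197  0.3045] 0.69
tip_of handle [ 0.5164 -0.1208  0.0674] 0.59
[ 0.51916045 -0.11762254  0.28631299] [9.98970104e-01 4.53732346e-02 2.62301061e-05 1.27001756e-05]
```

View pics/s4c.png

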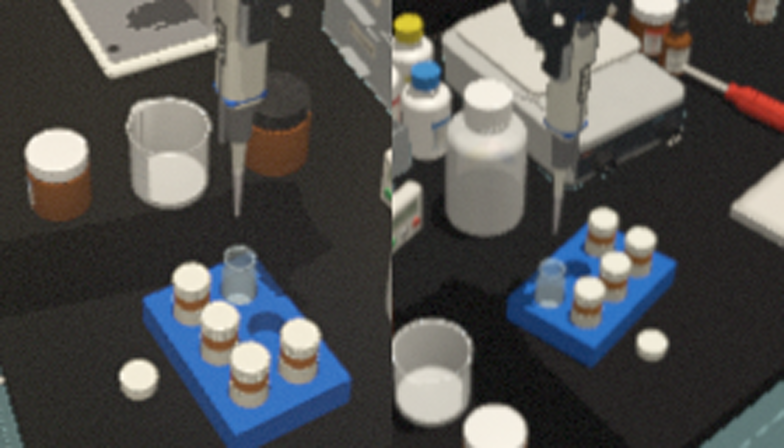

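The tip is directly above the open vial in both views: (237,215) over (240,260), and the scene view agrees once its tilt is allowed for. Tip is at z≈0.110 and the rim at 0.064, so I'll lower 3.5 cm.

```bash
python3 -m jog '[[-1,0.1,0,0.8,0],[-1,0,0,0.8,0],[-1,0,0,0.7,0],[-1,0,0,0.2,0],[-1,0,0,0,0]]'
python3 -m jog '[[-1,0,0,0.5,0],[-1,0,0,0.4,0],[-1,0,0,0.1,0],[-1,0,0,0,0],[-1,0,0,0,0]]'
python3 -m jog '[[-1,0,0,0,0],[-1,0,0,0,0],[-1,0,0,0,0],[-1,0,0,0,0],[-1,0,0,0,0]]'
python3 - <<'E'
from h import *
for c in ['side','scene','wrist']:
    p=shot(c,c+'5.png'); find(p,['tip','pipette','mouth','handle','other_pipette'],k=1)
s=telemetry.state();print(s['eef_pos'],s['joint_vel'],s['t'])
a=cv2.imread('pics/side5.png')[220:320,260:360];b=cv2.imread('pics/scene5.png')[140:240,280:380];cv2.imwrite('pics/s5c.png',cv2.resize(np.hstack([a,b]),None,fx=4,fy=4,interpolation=cv2.INTER_CUBIC))
E
```

```text
t: 13.55
eef_pos: [0.5195, -0.1175, 0.26]
eef_rot: [0.999, 0.045, -0.001, -0.0]
ft_force: [-0.1, -0.0, -0.6]
opening: 0.0255
grasp_force: 49.7
t: 13.97
eef_pos: [0.5202, -0.1175, 0.2514]
eef_rot: [0.999, 0.045, 0.0, 0.0]
ft_force: [0.6, -0.4, -0.5]
opening: 0.0255
grasp_force: 49.7
t: 14.38
eef_pos: [0.5202, -0.1175, 0.2514]
eef_rot: [0.999, 0.045, 0.0, 0.0]
ft_force: [0.1, 0.1, -0.7]
opening: 0.0257
grasp_force: 49.7
tip_of tip [ 0.518  -0.1152  0.0771] 0.47
tip_of pipette [ 0.5176 -0.1171  0.0798] 0.68
tip_of mouth [ 0.5174 -0.1183  0.0621] 0.58
tip_of handle [ 0.5181 -0.1204  0.2683] 0.92
tip_of other_pipette [0.5505 0.2294 0.0407] 0.77
tip_of tip [ 0.5173 -0.1158  0.0714] 0.57
tip_of pipette [ 0.5179 -0.118   0.0765] 0.55
tip_of mouth [ 0.5188 -0.112   0.0659] 0.63
tip_of handle [ 0.5208 -0.1172  0.2735] 0.82
tip_of other_pipette [0.5459 0.2253 0.0429] 0.95
tip_of tip [ 0.5147 -0.1191  0.0784] 0.43
tip_of pipette [ 0.5206 -0.1173  0.073 ] 0.98
tip_of mouth [ 0.5184 -0.1192  0.0657] 0.67
tip_of handle [ 0.5234 -0.1178  0.2687] 0.9
tip_of other_pipette [0.5509 0.2249 0.0398] 0.59
[ 0.52013611 -0.11753181  0.25128922] [-0.00100108  0.0024412   0.0004049   0.0018591   0.00082469 -0.00133896
 -0.00037429] 15.2833
```

View pics/s5c.png

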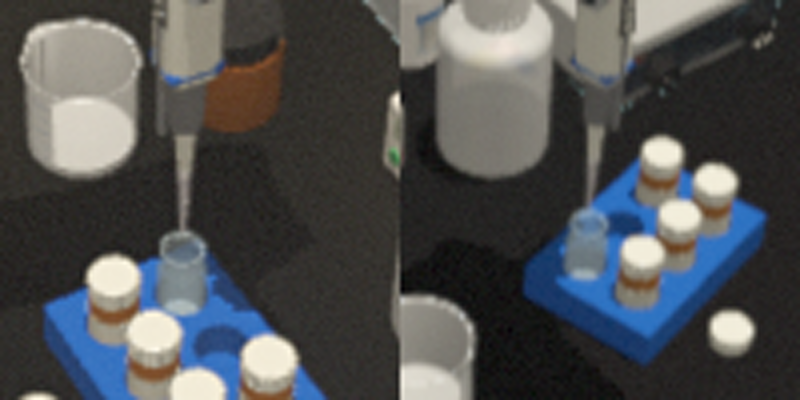

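The tip ends just above the rim, centred in both views: (184,232) over the mouth at (184,245), and (590,208) over (588,218). Its end is at z≈0.075, about 11 mm above the rim and within about 2 mm of centre, and the arm is still.

```bash
python3 -c "
from plant import r
print(r.job_done())"
```

```text
the job is handed in; nothing more can be done
None
```

Job handed in at about 15 s: the blue pipette is held still and upright, its tip measured about 11 mm above the open vial's rim and within about 2 mm of centre; the interface gave no verdict.

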